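# Click the batch counter on to its red mark and load it

## Robot

A 6-joint arm with a two-finger parallel gripper is mounted at the origin on a cart in front of the work surface, level with it; the furniture and walls round the work are solid. World frame = base frame: x ahead of the robot, y to its left, z up, the work surface at z = 0. Lengths are in m, angles in rad, forces in N, time in s.
With the tool pointing down it reaches from about 0.375 to 0.975 m from the base axis. Payload 3.8 kg.
Tool frame: the origin (TCP) lies between the finger pads; the fingertips stand 17 mm ahead of it and the grasp point (between the pads) lies 2 mm behind it; z points along the fingers, y is the line along which they close (so a half turn about z gives the same grasp; the last joint's range is limited). The gripper opens to 85 mm and grips with 20 to 120 N. Pads are 22 mm wide; open, the fingers measure 114 mm over their backs; the gripper's body (76 mm by 85 mm) begins 54 mm behind the grasp point. The pads swing forward as they close: fully open they stand 13 mm farther back than shut.
Start: joints at [-1.208, 0.264, 1.604, -0, 1.274, -0.037], TCP at [0.263, -0.622, 0.248] pointing down, gripper open.
Joint ranges: [-2.63, 2.63], [-0.94, 2.18], [0.31, 2.57], [-1.31, 4.45], [0, 2.66], [-2.55, 2.55]. Speed limits (rad/s): [2.57, 2.57, 3.14, 3.14, 3.14, 3.14].

## Interface

Orientations are given as a rotation vector (axis times angle).
In Python, from workcell import bot gives the robot as it stands.
- The arm moves only by the tool play_rows, never from a script. Its argument "steps" is one flat list of numbers, 4 for each row, row after row: the shift along the tool's x, y, z in m, then the turn about the tool's z in rad. A call has 1 to 10 rows; each row is the pose to reach, as a shift and turn from the pose commanded when the call began, along the tool's axes at that moment; what a row does not reach only later rows make up. A row lasts 1/8 s, in which the tool goes at most 62.5 mm and 10.7 degrees, less where a joint would pass 70% of its speed; a pose out of reach is approached as far as the arm can. A call with a gripper value outside its range is refused whole. "jaw" is the closure in counts, from 0 (fully open) to 255 (shut), set as the call begins (left out, the last holds). The fingers move at their own pace and stop on an object; "grip_force" is the grip in N (left out, the last holds). Time passes only in rows, so rows that repeat a pose let the fingers close. It gives the time, the measured TCP pose, the force, the opening and the grip force at its end, in the units of the state.
- bot.read_state(): the state, without advancing time (a new reading comes with each control period).
- bot.read_camera(name): name is "scene" or "top"; returns a dict with "pixels" (420x560x3 uint8, blue, green, red), "mtx" (3x3 intrinsics, pixels), "R" (3x3) and "t" (3): a world point X has camera coordinates R X + t. Camera axes: x right, y down, z forward; pixel columns grow to the right and rows downward; lengths in m; the calibration is good to about 2 mm. A picture is of the moment at which its call begins. There is no depth.
- bot.finish_job(): hands the job in; it is judged then, once.
The state is a dict: "time": time; "q": joint angles; "joint_vel": joint speeds; "joint_torque": joint torques, N m; "tool_pos": TCP position; "tcp_rot": TCP orientation; "wrist_force": force on the tool from outside, world axes, zero at the start; "torque": the same for the moment, N m; "width": opening from 0.0 (shut) to 1.0 (fully open); "grip_force": force on a finger pad.
Only numpy, scipy, OpenCV 4.12 (cv2) and the standard library are available. Lean on these libraries where they do the work, as an engineer would, in place of code of your own. Each camera call takes 0.05 s, during which the arm holds its last target. There are 200 camera calls.

## Task

Set the green batch counter on the bench: with a fingertip, flick the edge of its lobed wheel on, click by click and away from you over the top, until the red lobe stands straight up between the two yellow pointers, and do not let it run a click past them. Then press the counter's green button right down and let it come up again. Grasp or lift nothing, and leave the other things on the bench where they are.

Things in the scene. Friction and masses are not known exactly. Their poses are not given: they have to be found in the camera images.
- counter: Green batch counter screwed to the bench top; base 130 (x) x 180 (y) mm. Origin at its underside, below the wheel's middle; z up, yaw within 0.4 rad. The wheel's axle lies along its y, 62 mm above the origin; the wheel stands between two cheek plates (y 17 to 26 and -17 to -26 mm, x -58 to 58 mm, 86 mm high above the origin) with yellow pointers at x = 0, tips at 92 mm.
- wheel_top (a point): Fixed point on the counter where a lobe's tip stands at every click: top of the wheel's circle, 50 mm above the axle, 112 mm above the counter's origin, mid-width of the wheel. Axes as the counter's: +x is the way the wheel's top moves when advanced (away from the robot), y along the axle. Wheel: 100 mm across, 30 mm wide, dark steel hub 62 mm across.
- wheel (a joint): Wheel angle (rad): 0 with the red lobe straight up, growing as its top goes away from the robot. 8 clicks a turn, 0.785 rad each; it rests with a lobe straight up, snaps on to the next click once pushed past half-way (0.4 rad), else springs back; about 4 N at the edge. Starts 2 to 4 clicks short (-3.14, -2.36 or -1.57); stops at -3.53 and +1.18.
- red_lobe (a point): Tip of the red lobe, 50 mm from the axle, mid-width of the wheel; at the start it is down inside the housing or at its front. Eight straight lobes (one red, seven white), 8 mm thick with round tips, stand 19 mm out of the hub; the gap between two is about 30 mm wide at the tips, 17 mm at the hub.
- load_top (a point): Middle of the top face of the round green push button, 32 mm across, 80 mm to the right (-y) of the wheel on the counter's console (console top 56 mm, button top 78 mm above the counter's origin). It is pressed straight down.
- load (a joint): Travel of the button (m): 0 up, 0.006 fully down, where it needs 5 N; it springs back.
- block_a: Tapered wooden block, 28 x 51 x 64 mm, standing loose at the back of the bench: a bystander. Origin at its underside.
- block_b: Tapered wooden block like the other: a bystander. Origin at its underside.
- mallet: Wooden mallet, 184 x 85 x 60 mm, lying loose at the left: a bystander.
- calliper: Steel calliper, 68 x 152 x 9 mm, lying loose at the front right: a bystander.
- spanner: Steel spanner, 197 mm long, lying loose at the front left: a bystander.
- abrasive_roll: Brown roll of abrasive, 69 mm across, 50 mm high, standing loose at the back left: a bystander.

How it is judged:
On the way, in this order (a step that is already met when the one before it is completed fails the run):
1. the wheel rests in the click at which the red lobe stands straight up between the pointers, the fingers off it (value of joint wheel between -0.15 and 0.15 rad and contact force between the fingers and wheel below 0.5 N), for 0.3 s.
2. the button is pressed right down (at least 4.5 of 6 mm) with the wheel set (value of joint wheel between -0.15 and 0.15 rad and value of joint load above 0.0045 m), for 0.05 s.
At the end, for the whole second after the job is handed in: The wheel rests within 0.15 rad of the red lobe standing straight up, the button has been pressed after that and is up again (within 1.5 mm), and every loose thing lies within 30 mm of where it stood (value of joint wheel between -0.15 and 0.15 rad and value of joint load below 0.0015 m and distance of each of block_a, block_b, mallet, calliper, spanner, abrasive_roll from where it was at the start of the episode below 0.03 m); the robot touches nothing.
It fails at once if the wheel is run past the red mark by more than half a click (value of joint wheel above 0.5 rad).
It fails at once if the button is pressed (3 mm or more) while the wheel is not at the red mark (value of joint load above 0.003 m and not (value of joint wheel between -0.3 and 0.3 rad)).
It fails at once if a loose thing (block, mallet, calliper, spanner or abrasive roll) is moved by more than 30 mm, or lifted (distance of any of block_a, block_b, mallet, calliper, spanner, abrasive_roll from where it was at the start of the episode above 0.03 m).
It also fails if it takes over 51 s, if anything falls off the work surface, if the arm or the gripper's body presses on something with over 40 N, if the wrist force passes 120 N, or if a joint passes its speed limit or range.

## Working session

There is one attempt and no reset: what is moved stays moved. The work goes in short steps, Python scripts to look and compute and a tool call to move; the robot and the scene stay as the last step left them, time stands still between calls to the robot, and variables do not carry over. Pictures are saved under pics/ and viewed, at most 10 in all, crops included, and the job is handed in when it is done.

Besides the shell and the picture viewer there is one more tool, called after "Call:" by a JSON object that holds its "method" and its "body", one argument or row to a line. play_rows: Moves the arm, as the interface text tells. Its arguments: {"type":"object","properties":{"steps":{"type":"array"},"jaw":{"type":"number"},"grip_force":{"type":"number"}},"required":["steps"]}

```bash
mkdir -p pics; ls; python3 - <<'E'
from workcell import bot
import cv2,numpy as np
s=bot.read_state();print(s['time'],s['tool_pos'],s['tcp_rot'],s['wrist_force'],s['width'])
for n in("scene","top"):
    c=bot.read_camera(n);cv2.imwrite(f"pics/{n}0.png",c['pixels'])
    np.savez(f"{n}.npz",**{k:c[k] for k in("mtx","R","t")})
    print(n,c['mtx'].round(1).tolist(),c['R'].round(3).tolist(),c['t'].round(3))
E
```

```text
pics
0.0 [ 0.26250002 -0.62112168  0.24692096] [-3.07685764e+00 -6.23383297e-01  5.88188470e-04] [-0.66287785  0.2948431  -0.05963635] 0.9999660909055231
scene [[524.1, 0.0, 270.3], [0.0, 524.1, 212.4], [0.0, 0.0, 1.0]] [[-0.566, -0.824, -0.009], [-0.528, 0.371, -0.764], [0.633, -0.428, -0.645]] [0.327 0.358 1.108]
top [[463.4, 0.0, 276.9], [0.0, 463.4, 209.4], [0.0, 0.0, 1.0]] [[0.023, -1.0, 0.0], [-0.987, -0.023, -0.16], [0.16, 0.004, -0.987]] [0.028 0.545 1.15 ]
```

View pics/scene0.png

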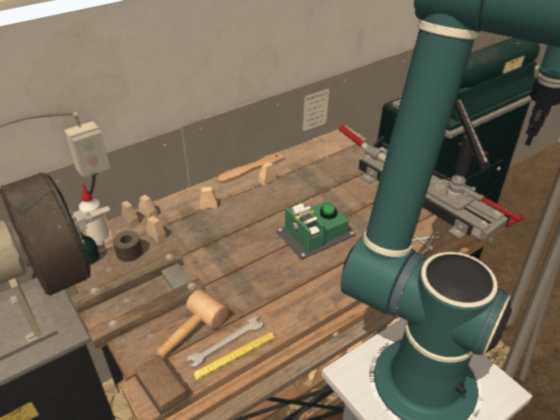

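View pics/top0.png

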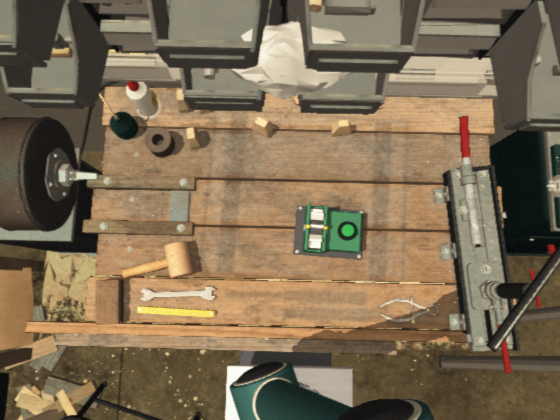

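The counter is at about (330,231) in the top view, with its button at (348,231) and wheel at (316,228). In the scene view it is at about (315,225). I'll zoom in on both.

```bash
cat > h.py <<'E'
import numpy as np,cv2
from workcell import bot
def cal(n):
    return dict(np.load(f"{n}.npz"))
def ray(c,uv,z):
    d=c['R'].T@np.linalg.inv(c['mtx'])@np.array([uv[0],uv[1],1.]); o=-c['R'].T@c['t']
    return o+d*(z-o[2])/d[2]
def proj(c,X):
    p=(c['R']@np.atleast_2d(X).T).T+c['t']; p=p@c['mtx'].T; return p[:,:2]/p[:,2:]
def blob(img,lo,hi):
    m=cv2.inRange(cv2.cvtColor(img,cv2.COLOR_BGR2HSV),lo,hi); return m
E
python3 - <<'E'
from h import *
a=cv2.imread("pics/top0.png")[195:270,285:375];b=cv2.imread("pics/scene0.png")[190:265,270:360]
im=np.hstack([cv2.resize(x,None,fx=4.4,fy=4.4,interpolation=cv2.INTER_CUBIC) for x in(a,b)])
cv2.imwrite("pics/crop0.png",im);print(im.shape)
c=cal("top")
i=cv2.imread("pics/top0.png")
# bright-green button
hsv=cv2.cvtColor(i,cv2.COLOR_BGR2HSV)
for lo,hi,nm in [((50,120,40),(90,255,255),'green'),((50,180,130),(80,255,255),'btn'),((22,150,120),(33,255,255),'yel')]:
    m=cv2.inRange(hsv,lo,hi);m[:195]=0;m[270:]=0;m[:,:285]=0;m[:,375:]=0
    n,l,s,ce=cv2.connectedComponentsWithStats(m)
    for k in range(1,n):
        if s[k,4]>3:print(nm,s[k],ce[k].round(1))
    if nm=='green':
        r=cv2.minAreaRect(cv2.findNonZero(m));print(r)
E
```

```text
(330, 792, 3)
green [341 224  14  13 149] [347.5 230. ]
((347.5, 230.0), (12.0, 13.0), 90.0)
yel [306 225   4   3  12] [307.5 226. ]
yel [323 226   5   4  13] [325.2 227.3]
```

View pics/crop0.png

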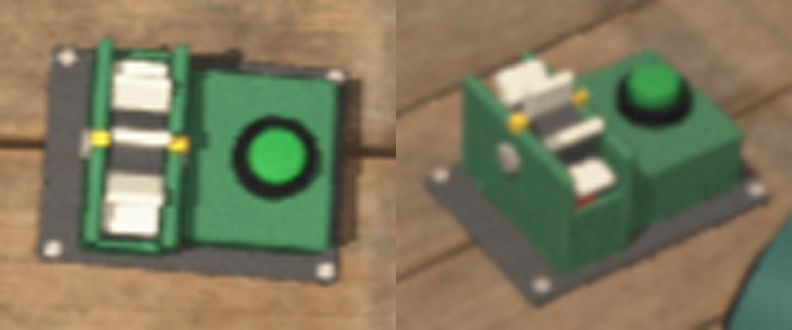

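Left crop: top view, with the pointers, wheel and button clear. Right crop: scene view, with red just showing under the front white lobe, near crop (585,198), i.e. full-frame about (313,235). Next I'll compute the pose and project the lobes to see which click it is.

```bash
cat >> h.py <<'E'
def frame():
    c=cal("top")
    pl=ray(c,(307.5,226.),.092);pr=ray(c,(325.2,227.3),.092);b=ray(c,(347.5,230.),.078)
    m=(pl+pr)/2; y=(pl-b)[:2];y/=np.linalg.norm(y)
    return pl,pr,b,m,y
E
python3 - <<'E'
from h import *
pl,pr,b,m,y=frame();x=np.array([y[1],-y[0]])
print(pl,pr,b,m,'yaw',np.arctan2(x[1],x[0]),'sep',np.linalg.norm(pl-pr),'m-b',np.linalg.norm((m-b)[:2]))
# corner bolts of base plate in crop coords -> full
c=cal("top")
bolts=[ray(c,(285+u/4.4,195+v/4.4),.006) for u,v in((67,57),(337,76),(326,270),(52,248))]
for p in bolts:print(p)
print('bolt yaw',[np.arctan2(*(d[1],d[0])) for d in (bolts[0]-bolts[3],bolts[1]-bolts[2])],[np.arctan2(-d[0],d[1]) for d in(bolts[0]-bolts[1],bolts[3]-bolts[2])], 'ctr',np.mean(bolts,0))
s=cal("scene")
o=(m[:2]+b[:2]+80*0.001*y)/2
for k in range(-4,5):
    a=k*np.pi/4
    P=np.r_[o+x*.05*np.sin(a),.062+.05*np.cos(a)]
    q=proj(s,P)[0];q2=proj(c,P)[0]
    print(k,P.round(3),'scene crop',((q-[270,190])*4.4+[396,0]).round(),'top crop',((q2-[285,195])*4.4).round())
print('btn scene',proj(s,np.r_[b])[0],'ptr',proj(s,pl),proj(s,pr))
i=cv2.imread("pics/scene0.png");h=cv2.cvtColor(i,cv2.COLOR_BGR2HSV)
for nm,lo,hi in(('btn',(50,170,90),(80,255,255)),('yel',(20,150,120),(33,255,255)),('red',(0,120,80),(8,255,255))):
    mm=cv2.inRange(h,lo,hi);mm[:190]=0;mm[265:]=0;mm[:,:270]=0;mm[:,360:]=0
    n,l,st,ce=cv2.connectedComponentsWithStats(mm)
    for k in range(1,n):
        if st[k,4]>2:print(nm,st[k],ce[k].round(1))
E
```

```text
[ 0.49734319 -0.03557704  0.092     ] [ 0.49513596 -0.07908836  0.092     ] [ 0.49141385 -0.13595742  0.078     ] [ 0.49623958 -0.0573327   0.092     ] yaw -0.05900015083577429 sep 0.04356727140623666 m-b 0.07877267960958438
[ 0.55615681 -0.02108808  0.006     ]
[ 0.54831332 -0.18428496  0.006     ]
[ 0.43134126 -0.1770473   0.006     ]
[ 0.44062295 -0.013903    0.006     ]
bolt yaw [np.float64(-0.062110271830340624), np.float64(-0.06179632034417717)] [np.float64(-0.048024613247679176), np.float64(-0.056831268983552514)] ctr [ 0.49410859 -0.09908084  0.006     ]
-4 [ 0.496 -0.057  0.012] scene crop [546. 204.] top crop [126. 156.]
-3 [ 0.461 -0.055  0.027] scene crop [579. 220.] top crop [123. 213.]
-2 [ 0.446 -0.054  0.062] scene crop [595. 191.] top crop [126. 233.]
-1 [ 0.461 -0.055  0.097] scene crop [584. 132.] top crop [133. 201.]
0 [ 0.496 -0.057  0.112] scene crop [551.  80.] top crop [140. 135.]
1 [ 0.531 -0.059  0.097] scene crop [518.  67.] top crop [142.  76.]
2 [ 0.546 -0.06   0.062] scene crop [504.  98.] top crop [138.  60.]
3 [ 0.531 -0.059  0.027] scene crop [515. 154.] top crop [132.  94.]
4 [ 0.496 -0.057  0.012] scene crop [546. 204.] top crop [126. 156.]
btn scene [329.06421186 208.09556652] ptr [[298.33726146 216.83833221]] [[311.92938795 211.16383937]]
yel [311 211   2   3   5] [311.4 211.8]
yel [296 216   4   4  13] [297.2 217.4]
red [311 235   3   2   4] [311.8 235.2]
```

Lobe geometry: white lobes stand at 0, −1 and −2, and the red one shows just below −2, so it starts at −3 clicks (−2.36). I'll confirm after each flick. Next step is a helper that gives moves in counter coordinates.

```bash
cat >> h.py <<'E'
from scipy.spatial.transform import Rotation as Ro
O=np.array([.496,-.057]);YAW=-.059
A=np.array([[np.cos(YAW),-np.sin(YAW)],[np.sin(YAW),np.cos(YAW)]])
def plan(*pts):
    """tip targets in counter coords (mm) -> tool-axis shifts"""
    s=bot.read_state();R=Ro.from_rotvec(s['tcp_rot']);X=R.as_matrix()
    turn=np.arctan2(X[1,0],X[0,0])-YAW
    tip=s['tool_pos']+X[:,2]*.017
    loc=np.r_[A.T@(tip[:2]-O),tip[2]]*1000
    print('t',round(s['time'],2),'tip',loc.round(1),'F',s['wrist_force'].round(1),'turn',round(turn,3),'w',round(s['width'],3),'zax',X[:,2].round(3))
    for p in pts:
        P=np.r_[O+A@np.array(p[:2])/1000,p[2]/1000]
        print(p,(X.T@(P-tip)).round(4))
E
python3 - <<'E'
from h import *
plan((-21,0,180))
E
```

```text
t 0.1 tip [-199.8 -577.   230.1] F [ 0.3 -0.1 -0.6] turn 0.459 w 1.001 zax [-0.001  0.002 -1.   ]
(-21, 0, 180) [ 0.4158 -0.438   0.051 ]
```

Call:
{"method": "play_rows", "body": {
  "steps": [0.04,-0.044,-0.03,0.05,0.083,-0.088,-0.03,0.1,0.125,-0.131,-0.03,0.15,0.166,-0.175,-0.03,0.2,0.208,-0.219,-0.03,0.25,0.25,-0.263,-0.03,0.3,0.291,-0.307,-0.03,0.35,0.333,-0.35,-0.03,0.4,0.374,-0.394,-0.03,0.459,0.416,-0.438,0.0,0.459],
  "jaw": 255,
  "grip_force": 20
}}

```text
time: 1.35
tool_pos: [0.4758, -0.0591, 0.2527]
tcp_rot: [3.139, -0.093, 0.009]
wrist_force: [0.7, -0.1, 0.1]
width: -0.0
grip_force: 0.0
```

Call:
{"method": "play_rows", "body": {
  "steps": [0,0,0,0,0,0,0,0]
}}

```text
time: 1.6
tool_pos: [0.4734, -0.0608, 0.2502]
tcp_rot: [3.14, -0.091, -0.002]
wrist_force: [0.7, -1.3, 0.2]
width: -0.001
grip_force: 0.0
```

```bash
python3 - <<'E'
from h import *
plan((-21,0,130),(-21,0,101),(19,0,101))
ims=[]
for n,(r,c) in(("top",(180,270)),("scene",(150,250))):
    ims.append(cv2.resize(bot.read_camera(n)['pixels'][r:r+115,c:c+120],None,fx=3.3,fy=3.3,interpolation=cv2.INTER_CUBIC))
cv2.imwrite("pics/c1.png",np.hstack(ims))
E
```

```text
t 1.6 tip [-22.4  -5.2 233.2] F [ 0.7 -1.3  0.2] turn 0.001 w -0.001 zax [-0.001 -0.    -1.   ]
(-21, 0, 130) [ 0.0015 -0.0052  0.1032]
(-21, 0, 101) [ 0.0016 -0.0052  0.1322]
(19, 0, 101) [ 0.0416 -0.0052  0.1322]
```

View pics/c1.png

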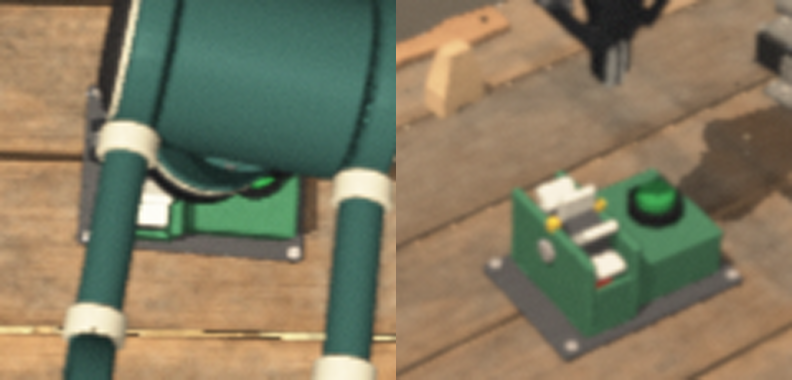

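Left: the arm hides the wheel from above. Right: the scene camera still shows it, with red under the front lobe near (602,283). I'll lower in front of the top lobe.

Call:
{"method": "play_rows", "body": {
  "steps": [0.001,-0.005,0.05,0,0.001,-0.005,0.09,0,0.001,-0.005,0.118,0,0.001,-0.005,0.132,0,0.001,-0.005,0.132,0,0.001,-0.005,0.132,0]
}}

```text
time: 2.45
tool_pos: [0.4763, -0.0566, 0.1202]
tcp_rot: [3.14, -0.094, 0.004]
wrist_force: [0.8, -0.6, 0.3]
width: -0.0
grip_force: 0.0
```

```bash
python3 - <<'E'
from h import *
plan((5,0,101),(19,0,101))
cv2.imwrite("pics/c2.png",cv2.resize(bot.read_camera("scene")['pixels'][165:265,265:365],None,fx=6,fy=6,interpolation=cv2.INTER_CUBIC))
E
```

```text
t 2.45 tip [-19.7  -0.7 103.2] F [ 0.8 -0.6  0.3] turn -0.001 w -0.0 zax [ 0.003 -0.    -1.   ]
(5, 0, 101) [ 0.0247 -0.0008  0.0022]
(19, 0, 101) [ 0.0387 -0.0008  0.0023]
```

View pics/c2.png

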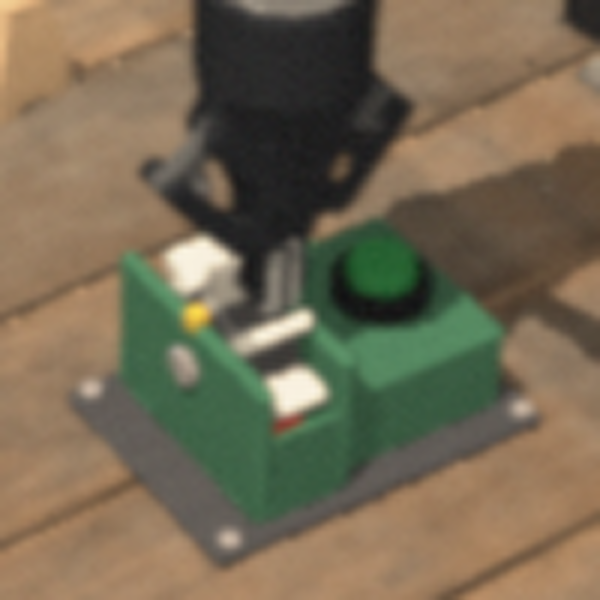

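The fingertip (about (280,300)) sits between the top lobe and the front lobe, with no contact. Pushing now.

Call:
{"method": "play_rows", "body": {
  "steps": [0.006,0,0.001,0,0.012,0,0.001,0,0.017,0,0.001,0,0.022,0,0.001,0,0.027,0,0.001,0,0.032,0,0.001,0,0.037,0,0.001,0,0.04,0,0.001,0,0.04,0,0.001,0]
}}

```text
time: 3.62
tool_pos: [0.515, -0.0583, 0.1176]
tcp_rot: [-3.14, 0.093, 0.001]
wrist_force: [-0.0, -0.0, -1.0]
width: 0.0
grip_force: 0.0
```

Call:
{"method": "play_rows", "body": {
  "steps": [0,0,-0.02,0,0,0,-0.04,0,0,0,-0.04,0,0,0,-0.04,0]
}}

```text
time: 4.12
tool_pos: [0.5144, -0.0582, 0.157]
tcp_rot: [-3.14, 0.093, 0.001]
wrist_force: [-0.5, -0.4, -0.0]
width: -0.005
grip_force: 0.0
```

```bash
python3 - <<'E'
from h import *
plan((-20,0,135),(-20,0,102))
cv2.imwrite("pics/c3.png",cv2.resize(bot.read_camera("scene")['pixels'][165:265,265:365],None,fx=6,fy=6,interpolation=cv2.INTER_CUBIC))
E
```

```text
t 4.12 tip [ 1.84e+01 -1.00e-01  1.40e+02] F [-0.5 -0.4 -0. ] turn -0.0 w -0.005 zax [-0.001  0.    -1.   ]
(-20, 0, 135) [-0.0384 -0.0001  0.005 ]
(-20, 0, 102) [-0.0384 -0.0001  0.038 ]
```

View pics/c3.png

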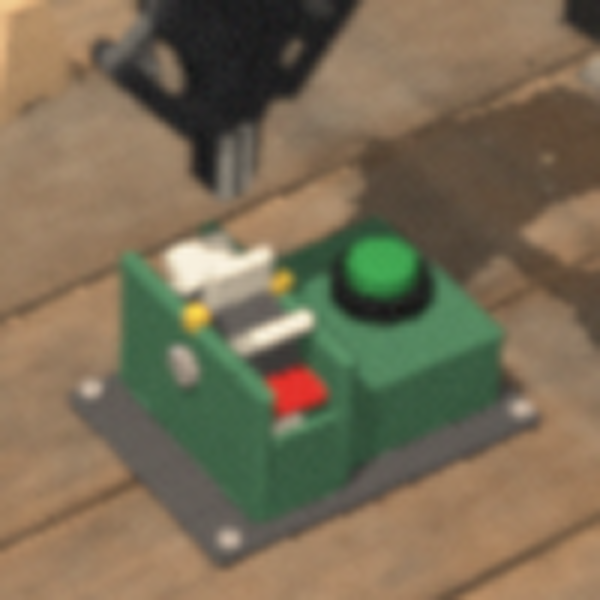

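One click done. The red lobe is now at the front, at (298,390), i.e. −2 clicks. Two more identical flicks should set it. I'll do one now and check.

Call:
{"method": "play_rows", "body": {
  "steps": [-0.02,0,0,0,-0.038,0,0,0,-0.038,0,0.015,0,-0.038,0,0.03,0,-0.038,0,0.038,0,-0.038,0,0.038,0,-0.038,0,0.038,0]
}}

```text
time: 5.05
tool_pos: [0.4775, -0.0561, 0.1198]
tcp_rot: [3.14, -0.093, 0.001]
wrist_force: [-0.1, -0.4, 0.1]
width: -0.003
grip_force: 0.0
```

Call:
{"method": "play_rows", "body": {
  "steps": [0.006,0,0,0,0.012,0,0,0,0.017,0,0,0,0.022,0,0,0,0.027,0,0,0,0.032,0,0,0,0.037,0,0,0,0.039,0,0,0,0.039,0,0,0]
}}

```text
time: 6.18
tool_pos: [0.5159, -0.0583, 0.1196]
tcp_rot: [-3.14, 0.093, 0.001]
wrist_force: [0.1, 0.0, -0.1]
width: 0.0
grip_force: 0.0
```

Call:
{"method": "play_rows", "body": {
  "steps": [0,0,-0.02,0,0,0,-0.04,0,0,0,-0.04,0,0,0,-0.04,0]
}}

```text
time: 6.68
tool_pos: [0.5154, -0.0583, 0.159]
tcp_rot: [-3.14, 0.093, 0.001]
wrist_force: [-0.1, 0.5, -0.4]
width: -0.003
grip_force: 0.0
```

```bash
python3 - <<'E'
from h import *
plan((-20,0,135),(-20,0,102))
cv2.imwrite("pics/c4.png",cv2.resize(bot.read_camera("scene")['pixels'][165:265,265:365],None,fx=6,fy=6,interpolation=cv2.INTER_CUBIC))
E
```

```text
t 6.67 tip [ 1.94e+01 -1.00e-01  1.42e+02] F [-0.1  0.5 -0.4] turn -0.0 w -0.003 zax [-0.001  0.    -1.   ]
(-20, 0, 135) [-0.0394 -0.0001  0.007 ]
(-20, 0, 102) [-0.0394 -0.0001  0.04  ]
```

View pics/c4.png

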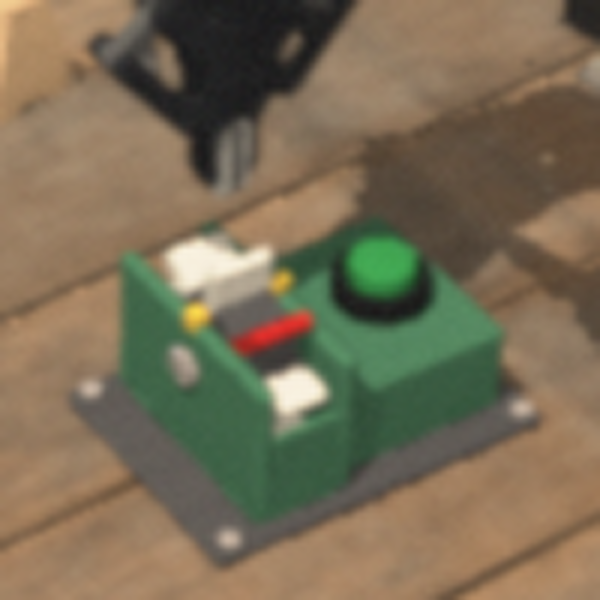

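Red is now at (275,330), the −1 click, so one more identical flick.

Call:
{"method": "play_rows", "body": {
  "steps": [-0.02,0,0,0,-0.039,0,0,0,-0.039,0,0.015,0,-0.039,0,0.03,0,-0.039,0,0.04,0,-0.039,0,0.04,0,-0.039,0,0.04,0]
}}

```text
time: 7.6
tool_pos: [0.4775, -0.0561, 0.1197]
tcp_rot: [3.14, -0.093, 0.0]
wrist_force: [-0.1, -0.1, 0.6]
width: 0.001
grip_force: 0.0
```

Call:
{"method": "play_rows", "body": {
  "steps": [0.006,0,0,0,0.012,0,0,0,0.017,0,0,0,0.022,0,0,0,0.027,0,0,0,0.032,0,0,0,0.037,0,0,0,0.039,0,0,0,0.039,0,0,0]
}}

```text
time: 8.72
tool_pos: [0.5159, -0.0583, 0.1196]
tcp_rot: [-3.14, 0.093, 0.001]
wrist_force: [-0.8, 1.1, 0.2]
width: -0.001
grip_force: 0.0
```

Call:
{"method": "play_rows", "body": {
  "steps": [0,0,-0.02,0,0,0,-0.04,0,0,0,-0.04,0,0,0,-0.04,0,0,0,-0.04,0,0,0,-0.04,0]
}}

```text
time: 9.48
tool_pos: [0.5154, -0.0583, 0.1587]
tcp_rot: [-3.14, 0.093, 0.002]
wrist_force: [0.4, 0.5, -0.0]
width: -0.0
grip_force: 0.0
```

```bash
python3 - <<'E'
from h import *
plan((0,-80,130),(0,-80,85),(0,-80,76),(0,-80,71))
cv2.imwrite("pics/c5.png",cv2.resize(bot.read_camera("scene")['pixels'][165:265,265:365],None,fx=6,fy=6,interpolation=cv2.INTER_CUBIC))
E
```

```text
t 9.47 tip [ 1.940e+01 -1.000e-01  1.417e+02] F [ 0.4  0.5 -0. ] turn -0.0 w -0.0 zax [-0.002  0.    -1.   ]
(0, -80, 130) [-0.0194  0.0799  0.0118]
(0, -80, 85) [-0.0193  0.0799  0.0568]
(0, -80, 76) [-0.0193  0.0799  0.0658]
(0, -80, 71) [-0.0193  0.0799  0.0708]
```

View pics/c5.png

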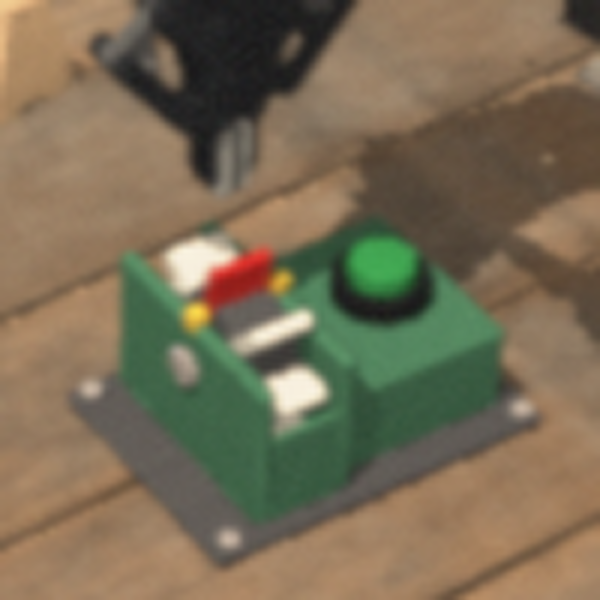

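The red lobe stands upright between the pointers, at (240,280). Now the button: first to just above it.

Call:
{"method": "play_rows", "body": {
  "steps": [-0.01,0.04,0,0,-0.019,0.08,0,0,-0.019,0.08,0.03,0,-0.019,0.08,0.052,0,-0.019,0.08,0.058,0,-0.019,0.08,0.058,0]
}}

```text
time: 10.28
tool_pos: [0.4921, -0.1369, 0.1014]
tcp_rot: [-3.14, 0.093, 0.001]
wrist_force: [-0.0, -0.2, -0.1]
width: -0.001
grip_force: 0.0
```

Call:
{"method": "play_rows", "body": {
  "steps": [0,0,0.003,0,0,0,0.006,0,0,0,0.009,0,0,0,0.011,0,0,0,0.011,0]
}}

```text
time: 10.9
tool_pos: [0.4929, -0.1372, 0.0912]
tcp_rot: [3.14, -0.093, 0.002]
wrist_force: [0.4, 0.8, 3.0]
width: -0.003
grip_force: 1.8
```

```bash
python3 - <<'E'
from h import *
plan((0,-80,71))
E
```

```text
t 10.9 tip [  1.7 -80.2  74.2] F [0.4 0.8 3. ] turn -0.0 w -0.003 zax [ 0.001 -0.    -1.   ]
(0, -80, 71) [-0.0017 -0.0002  0.0031]
```

Contact: 3 N at about 4 mm of travel. Pressing to the bottom, then retracting.

Call:
{"method": "play_rows", "body": {
  "steps": [0,0,0.002,0,0,0,0.003,0,0,0,0.004,0,0,0,0.004,0]
}}

```text
time: 11.4
tool_pos: [0.493, -0.1372, 0.0888]
tcp_rot: [3.14, -0.093, 0.002]
wrist_force: [-4.6, 2.4, 17.1]
width: 0.002
grip_force: 8.4
```

At 17 N it is bottomed (tip at 71.8 mm, as expected). Retracting.

Call:
{"method": "play_rows", "body": {
  "steps": [0,0,-0.01,0,0,0,-0.04,0,0,0,-0.08,0,0,0,-0.12,0,0,0,-0.15,0,0,0,-0.15,0,0,0,-0.15,0]
}}

```text
time: 12.28
tool_pos: [0.4913, -0.1368, 0.2351]
tcp_rot: [-3.14, 0.093, 0.004]
wrist_force: [-0.5, 0.4, -0.5]
width: 0.002
grip_force: 0.0
```

```bash
python3 - <<'E'
from h import *
plan()
cv2.imwrite("pics/c6.png",cv2.resize(bot.read_camera("scene")['pixels'][165:265,265:365],None,fx=6,fy=6,interpolation=cv2.INTER_CUBIC))
E
```

```text
t 12.28 tip [ -0.  -80.  218.1] F [-0.5  0.4 -0.5] turn -0.0 w 0.002 zax [-0.002  0.001 -1.   ]
```

View pics/c6.png

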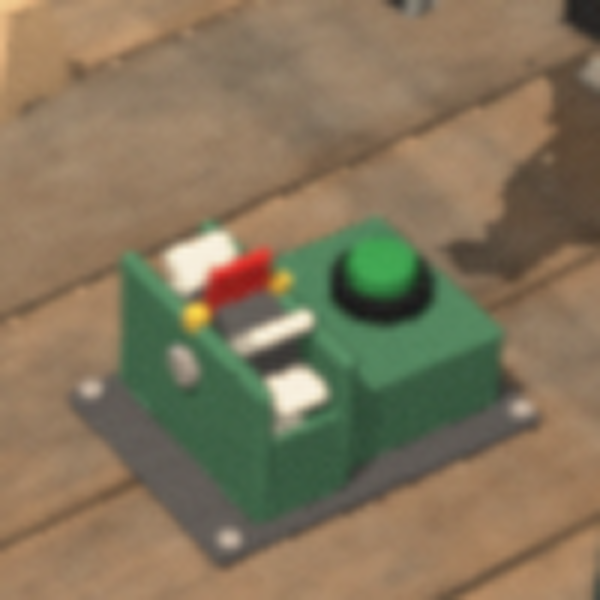

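The red lobe is up at (240,280), the button is back up at (380,265), and the gripper is clear.

```bash
python3 -c "
from workcell import bot
print(bot.finish_job())"
```

```text
the job is handed in; nothing more can be done
None
```

Job handed in: three flicks set the red lobe upright between the pointers, the button was pressed right down and came back up, and no loose object was touched; the hand-in returned no verdict.

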